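# Shut the kit drawer, then lift the corn with the tongs

### The arm

A 7-joint arm with a two-finger parallel gripper is mounted at the origin on the work surface. World frame = base frame: x ahead of the robot, y to its left, z up, the work surface at z = 0. Lengths are in m, angles in rad, forces in N, time in s.
With the tool pointing down it reaches from about 0.4 to 0.925 m from the base axis. Payload 4.1 kg.
Tool frame: the origin (TCP) lies midway between the tips of the shut fingers; the grasp point (between the pads) lies 19 mm behind it; z points along the fingers, y is the direction in which the jaws open and shut (so a half turn about z gives the same grasp; the last joint's range is limited). The gripper opens to 85 mm and grips with 20 to 120 N. Pads are 22 mm wide; open, the fingers measure 114 mm over their backs; the gripper's body (76 mm by 85 mm) begins 54 mm behind the grasp point. The pads swing forward as they close: fully open they stand 13 mm farther back than shut.
Start: joints at [-1.345, 0.398, 0.045, 1.537, -0.019, 1.207, -0.051], TCP at [0.207, 0.616, 0.231] pointing down, gripper open.
Joint ranges: [-2.82, 2.82], [-0.49, 2.23], [-1.37, 1.46], [0, 2.46], [-1.36, 4.5], [0.23, 2], [-2.94, 2.94]. Speed limits (rad/s): [2.57, 2.57, 3.14, 3.14, 3.14, 3.14, 3.14].

### API

Orientations are given as [roll, pitch, yaw] about the fixed x, y, z axes, in that order (R = Rz(yaw) Ry(pitch) Rx(roll)).
In Python, from workcell import * gives the robot as it stands. The module is installed in compiled form; this text tells all that it offers.
- The arm moves only by the shell command python3 -m jog 'ROWS'. ROWS is JSON, a list of rows, each an object of numbers: "x", "y", "z": the shift along the tool's x, y, z in units of 25 mm (1.0 is 25 mm); "roll": the turn about the tool's z in units of 6 degrees (1.0 is 6 degrees); "gripper": the closure, from 0 (fully open) to 1 (shut). A call has 1 to 12 rows; each row is the pose to reach, as a shift and turn from the pose commanded when the call began, along the tool's axes at that moment; what a row does not reach only later rows make up. A row lasts 1/10 s, in which the tool goes at most 50 mm and 8.59 degrees, less where a joint would pass 70% of its speed; a pose out of reach is approached as far as the arm can. A call with a gripper value outside its range is refused whole. The fingers move at their own pace and stop on an object; the grip force is fixed at half the most. Time passes only in rows, so rows that repeat a pose let the fingers close. It gives the time, the measured TCP pose, the force and the opening at its end, in the units of the state.
- sense(): the state, without advancing time (a new reading comes with each control period).
- camera(name): name is "scene" or "top" or "wrist"; returns a dict with "pixels" (384x512x3 uint8, blue, green, red), "fx", "fy", "cx", "cy" (pixels), "world_from_camera" (4x4, takes a point from camera to world coordinates); the wrist camera has in their place "tool_from_camera" (4x4, takes a point from camera to tool coordinates, whose origin is the TCP and whose axes are the flange's). Camera axes: x right, y up, looking along -z (the intrinsics and any distortion apply to the point x, -y, -z); pixel columns grow to the right and rows downward; lengths in m; the calibration is good to about 2 mm. A picture is of the moment at which its call begins: read the wrist's pose just before it. There is no depth.
- hand_in(): hands the job in, once; it reports no verdict.
The state is a dict: "t": time; "qpos": joint angles; "qvel": joint speeds; "joint_torque": joint torques, N m; "tool_pos": TCP position; "ee_rot": TCP orientation; "force": force on the tool from outside, world axes, zero at the start; "torque": the same for the moment, N m; "gripper_width": finger opening in m.
Only numpy, scipy, OpenCV 4.12 (cv2) and the standard library are available. Lean on these libraries where they do the work, as an engineer would, in place of code of your own. Each camera call takes 0.05 s, during which the arm holds its last target. There are 200 camera calls.

### The job

The tongs came out of the kit drawer under the skewer rack, which still sticks out beside the corn: first push that drawer fully home until it seats. Then take the spring tongs off the shelf, squeeze them so that both tips clamp the piece of corn standing on the white dish, and lift it about 12 cm; touch the corn only with the tongs, and leave the grinder, spatula, brush and dish where they are. Finish while holding: the gripper keeps squeezing the tongs and the corn stays clamped roughly upright in the tips, clear of everything else.

Things in the scene. Friction and masses are not known exactly. Their poses are not given: they have to be found in the camera images.
- kit_drawer0 (a joint): travel of the kit drawer in m: 0 = fully home, grows as it opens towards the robot (along -x of kit); starts 0.055 to 0.095 open. Slides with about 1 N of friction; in the last 13 to 5 mm a spring catch resists with about 4 N more, and from about 3 mm it draws the drawer home to a hard stop
- kit_drawer0_handle (a point): middle of the drawer's horizontal bar handle, which runs along y of kit and stands 35 mm in front of the drawer's steel front; moves with the drawer. It can be pushed from the front by closed fingers pointing down
- kit: grey metal kit drawer box, fixed, 200 mm deep (x) x 180 mm wide (y) x 80 mm high; origin at the centre of its underside; -x points out of the drawer, so +x is the closing direction. The steel skewer rack with six slots (42 mm high, 70 mm deep) stands on its top, 15 to 85 mm behind the box's centre; its skewers reach 30 mm in front of the centre
- tongs: steel spring tongs lying flat, arms side by side and opening in the horizontal plane; 230 mm long, 24 mm high, 100 g. Origin on the underside, midway between the black rubber sleeves (44 mm long, 34 mm high: the grip place, near the centre of mass); x to the tips, z up. Hinge at x = -100 mm, tip ends at +107 mm. At rest each arm splays 0.17 rad from x; the gap inside the tips is 72 mm
- tongs_left: the tongs' left arm (+y side), turning on the hinge; its origin lies on the hinge axis at the underside, 8 mm to the side of the tongs' centre line
- tongs_right: the tongs' right arm (-y side), turning on the hinge; its origin lies on the hinge axis at the underside, 8 mm to the side of the tongs' centre line
- tongs_left_tip (a point): centre of the left black nylon tip pad, 42 mm long, 8 mm thick, 26 mm high; 13 mm above the tongs' underside, about 86 mm ahead of the tongs' origin
- tongs_right_tip (a point): centre of the right black nylon tip pad, the same size
- corn: yellow piece of corn cob, an upright cylinder 38 mm across and 55 mm high, 60 g, standing on end in the dish; origin at the centre of its underside, z along the cob
- dish: white ceramic dish, loose, 136 mm across and 14 mm high at the rim, inner floor 5 mm above the shelf; origin at the centre of its underside
- grinder: clear acrylic pepper grinder, loose, 54 mm across, 154 mm high; origin at the centre of its underside; bystander
- spatula: stainless fish spatula lying flat, loose, 315 mm long and up to 78 mm wide; origin under the inner end of the black handle (x to -150 mm is handle, to +165 mm is blade); bystander
- brush: yellow silicone brush lying flat, loose, 206 mm long, 36 mm wide, 14 mm high; origin on the underside where handle and head meet (x to -145 mm is handle, to +61 mm is head); bystander
- tongs_grip (a point): point midway between the rubber sleeves, 12 mm above the tongs' underside. Outside width here at rest 56 mm (60 mm at the sleeves' tip end), about 38 mm with the corn clamped. A spring opens the arms: squeezing here starts to move them at about 8 N a side, 10 N when clamped; squeezed to 51 mm they are held firmly with the tips still about 60 mm apart. The tips close twice as far as the sleeves
Mind the look-alikes: they are no part of the job. Of the things shaped like the dish, the white one is meant.

How it is judged:
By the outcome, as a careful person would: the job done as asked, in the order asked, and still so for the second after the job is handed in, while the arm keeps its last pose, push and grip.
It also fails if it takes over 64 s, if anything falls off the work surface, if the arm or the gripper's body presses on something with over 40 N, if the wrist force passes 120 N, or if a joint passes its speed limit or range.

## Working session

There is one attempt and no reset: what is moved stays moved. The work goes in short steps, Python scripts to look and compute and a shell command to move; the robot and the scene stay as the last step left them, time stands still between calls to the robot, and variables do not carry over. Pictures are saved under pics/ and viewed, about 8 in all and at most 12, crops included, and the job is handed in when it is done.

```bash
mkdir -p pics
cat > h.py <<'E'
from workcell import *
import numpy as np, cv2
from scipy.spatial.transform import Rotation as R
def cam(name):
    s=sense(); c=camera(name)
    if 'world_from_camera' in c: T=np.array(c['world_from_camera'])
    else:
        W=np.eye(4); W[:3,:3]=R.from_euler('xyz',s['ee_rot']).as_matrix(); W[:3,3]=s['tool_pos']
        T=W@np.array(c['tool_from_camera'])
    c['T']=T; c['pixels']=np.array(c['pixels']); return c
def ray(c,u,v):
    d=np.array([(u-c['cx'])/c['fx'],-(v-c['cy'])/c['fy'],-1.]); return c['T'][:3,3],c['T'][:3,:3]@d
def onz(c,u,v,z):
    o,d=ray(c,u,v); return o+d*(z-o[2])/d[2]
def tri(c1,p1,c2,p2):
    o1,d1=ray(c1,*p1);o2,d2=ray(c2,*p2)
    A=np.stack([d1,-d2],1); t=np.linalg.lstsq(A,o2-o1,rcond=None)[0]
    a=o1+d1*t[0];b=o2+d2*t[1]; return (a+b)/2,np.linalg.norm(a-b)
def proj(c,P):
    p=np.linalg.inv(c['T'])@np.append(P,1); return c['cx']+c['fx']*p[0]/-p[2], c['cy']-c['fy']*p[1]/-p[2]
E
python3 - <<'E'
from h import *
import pickle
s=sense(); print({k:np.round(v,3) for k,v in s.items()})
for n in ['scene','top','wrist']:
    c=cam(n); pickle.dump(c,open(n+'0.pkl','wb')); cv2.imwrite(f'pics/{n}0.png',c['pixels']); print(n,{k:v for k,v in c.items() if k not in('pixels','T')}, np.round(c['T'],3).tolist())
a=cv2.resize(cv2.imread('pics/top0.png'),(800,600)); cv2.imwrite('pics/top0b.png',a)
a=cv2.resize(cv2.imread('pics/scene0.png'),(800,600)); cv2.imwrite('pics/scene0b.png',a)
E
```

```text
{'t': np.float64(0.0), 'qpos': array([-1.345,  0.399,  0.045,  1.538, -0.019,  1.207, -0.051]), 'qvel': array([-0.001,  0.   ,  0.003, -0.001,  0.001,  0.001,  0.001]), 'joint_torque': array([-1.0000e-03, -4.7513e+01,  1.3640e+00, -2.5422e+01,  1.2000e-02,
        1.0000e-02,  0.0000e+00]), 'tool_pos': array([0.207, 0.615, 0.23 ]), 'ee_rot': array([-3.14 ,  0.   ,  2.817]), 'force': array([0.425, 0.583, 0.586]), 'torque': array([-0.012,  0.011,  0.003]), 'gripper_width': np.float64(0.085)}
scene {'fx': 434.37356280002035, 'fy': 434.37356280002035, 'cx': 249.77181201032698, 'cy': 186.69476767575165, 'world_from_camera': array([[ 0.4830077 , -0.74570044,  0.45894926,  1.11730462],
       [ 0.87559223,  0.41520316, -0.24686958, -0.36126195],
       [-0.00646643,  0.52109231,  0.85347583,  1.07279262],
       [ 0.        ,  0.        ,  0.        ,  1.        ]])} [[0.483, -0.746, 0.459, 1.117], [0.876, 0.415, -0.247, -0.361], [-0.006, 0.521, 0.853, 1.073], [0.0, 0.0, 0.0, 1.0]]
top {'fx': 385.4073139527347, 'fy': 385.4073139527347, 'cx': 257.4669490096464, 'cy': 190.9581564071533, 'worl
[... 263 characters left out ...]
[0.017, 0.989, -0.149, 0.413], [-1.0, 0.016, -0.006, -0.097], [-0.003, 0.149, 0.989, 1.191], [0.0, 0.0, 0.0, 1.0]]
wrist {'fx': 287.49772021216023, 'fy': 287.49772021216023, 'cx': 253.96466750657927, 'cy': 192.1844209253738, 'tool_from_camera': array([[ 1.22922050e-03,  9.47299564e-01,  3.20346726e-01,
         8.30004486e-02],
       [ 9.99999244e-01, -1.15935941e-03, -4.08803643e-04,
        -2.33191978e-04],
       [-1.58625198e-05,  3.20346987e-01, -9.47300273e-01,
        -1.42397170e-01],
       [ 0.00000000e+00,  0.00000000e+00,  0.00000000e+00,
         1.00000000e+00]])} [[0.318, -0.898, -0.303, 0.129], [0.948, 0.3, 0.103, 0.642], [-0.002, -0.32, 0.947, 0.373], [0.0, 0.0, 0.0, 1.0]]
```

View pics/top0b.png

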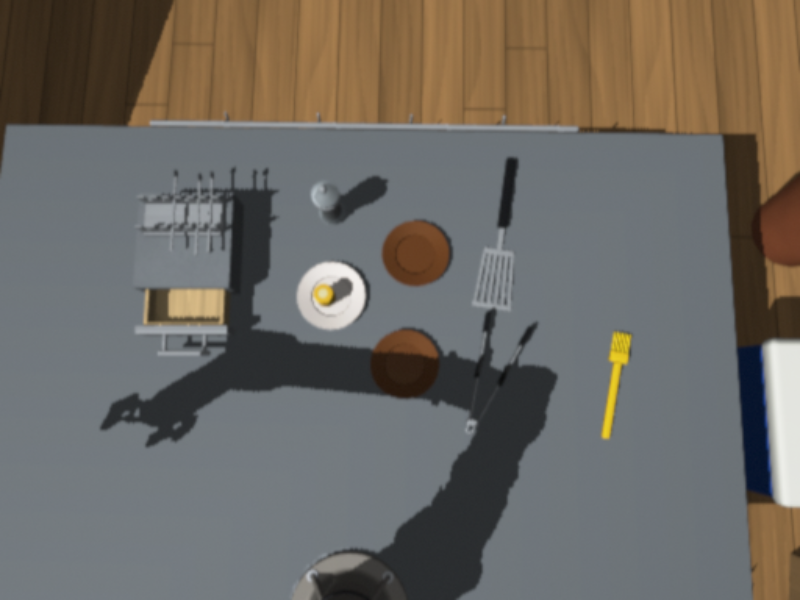

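View pics/scene0b.png

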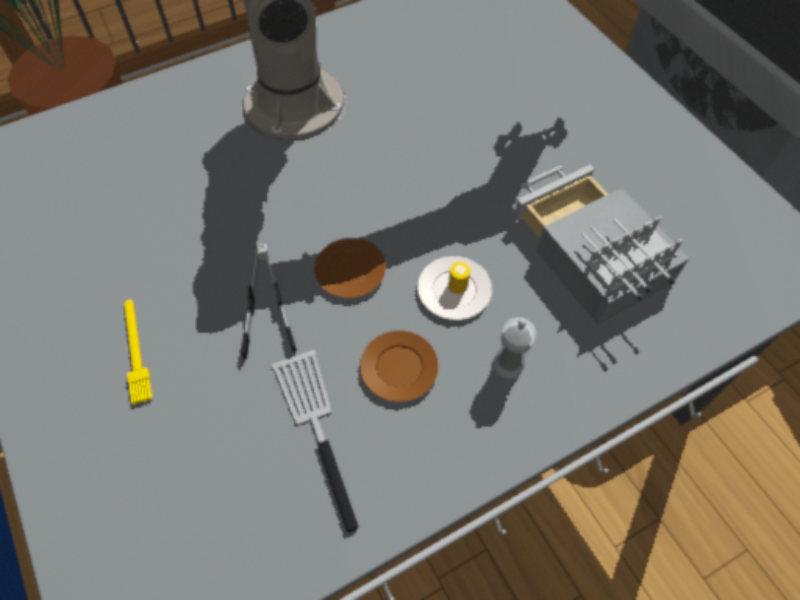

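Top view: tongs hinge at (470,427), tips at (489,318) and (531,328). Corn at (323,293) on the white dish at (331,295). Drawer handle at (183,352), grinder (327,200), spatula (495,240), brush (615,380).

Possible mix-ups:
- **Dish:** the two brown dishes at (416,253) and (405,362) are look-alikes. I choose the white one.
- **Corn:** the yellow brush at (620,350) shares its colour, but the corn is the upright piece.
- **Tongs:** the spatula is steel and black too, but the tongs are the V shape.

Next is one close crop of both areas.

Run:
```python
from h import *
def crop(n,u,v,w,h):
    a=cv2.imread(f'pics/{n}0.png')[v:v+h,u:u+w]; a=cv2.resize(a,(400,300),interpolation=cv2.INTER_CUBIC)
    return cv2.convertScaleAbs(a,alpha=1.5,beta=25)
A=crop('top',265,190,128,96); B=crop('top',64,160,128,96)
C=crop('scene',130,150,128,96); D=crop('scene',310,95,128,96)
cv2.imwrite('pics/c1.png',np.vstack([np.hstack([A,B]),np.hstack([C,D])]))
```

```text
(no output)
```

View pics/c1.png

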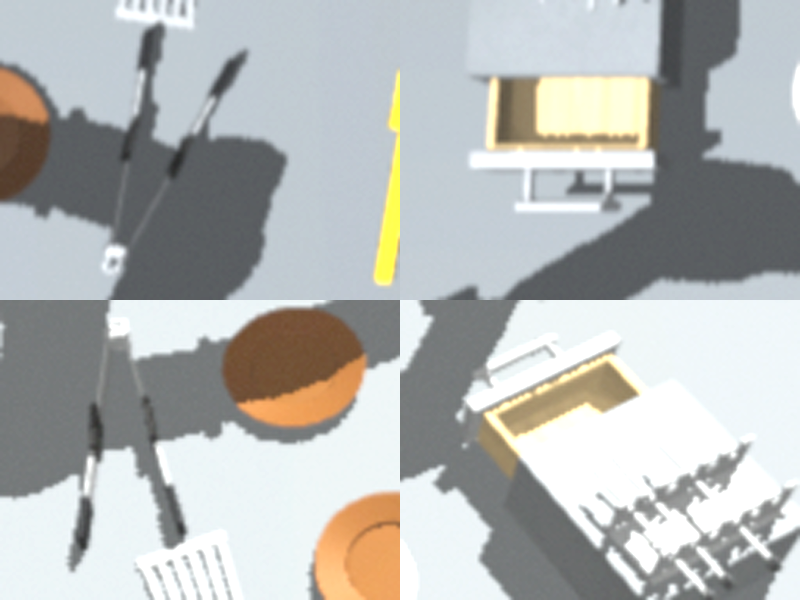

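The crop shows the two sleeves at (130,140) and (178,163) with the hinge at (114,258). The left tip ends just short of the spatula tines. The handle bar runs (517..610,207) in top and (488,375)-(555,342) in scene.

Run:
```python
from h import *
import pickle
t=pickle.load(open('top0.pkl','rb'));s=pickle.load(open('scene0.pkl','rb'))
k=3.125
T=lambda p:(265+p[0]/k-.34,190+p[1]/k-.34); S=lambda p:(130+p[0]/k-.34,150+p[1]/k-.34)
T2=lambda p:(64+p[0]/k-.34,160+p[1]/k-.34); S2=lambda p:(310+p[0]/k-.34,95+p[1]/k-.34)
for n,a,b in [('hinge',(114,258),(120,28)),('Ls',(130,140),(150,119)),('Rs',(178,163),(95,131)),('Ltip',(150,48),(176,210)),('Rtip',(230,72),(83,222))]:
    p,e=tri(t,T(a),s,S(b)); print(n,p.round(4),round(e,4),'on z.02',onz(t,*T(a),.02).round(4),onz(s,*S(b),.02).round(4))
for n,a,b in [('h1',(117,207),(88,75)),('h2',(209,207),(155,42)),('fr1',(70,160),(70,100)),('fr2',(255,160),(218,37))]:
    p,e=tri(t,T2(a),s,S2(b)); print(n,p.round(4),round(e,4))
def blobs(c,m,lo,hi):
    n,l,st,ce=cv2.connectedComponentsWithStats(m); return [(st[i].tolist(),ce[i].round(1).tolist()) for i in range(1,n) if lo<st[i,4]<hi]
for nm,c in(('top',t),('scene',s)):
    hsv=cv2.cvtColor(c['pixels'],cv2.COLOR_BGR2HSV)
    print(nm,'yellow',blobs(c,cv2.inRange(hsv,(18,150,120),(35,255,255)),30,3000))
    print(nm,'white',blobs(c,cv2.inRange(hsv,(0,0,150),(180,40,255)),200,6000))
```

```text
hinge [ 0.3476 -0.2224  0.02  ] 0.0029 on z.02 [ 0.3471 -0.2238  0.02  ] [ 0.3482 -0.2211  0.02  ]
Ls [ 0.4589 -0.2383  0.0269] 0.0004 on z.02 [ 0.4591 -0.2393  0.02  ] [ 0.4546 -0.2373  0.02  ]
Rs [ 0.4381 -0.286   0.0142] 0.0009 on z.02 [ 0.4378 -0.2855  0.02  ] [ 0.442 -0.286  0.02 ]
Ltip [ 0.5496 -0.2572  0.0191] 0.0042 on z.02 [ 0.5488 -0.259   0.02  ] [ 0.5509 -0.2553  0.02  ]
Rtip [ 0.5264 -0.333   0.0287] 0.0041 on z.02 [ 0.5266 -0.3368  0.02  ] [ 0.5223 -0.3309  0.02  ]
h1 [0.4641 0.3494 0.0123] 0.0707
h2 [0.4909 0.3079 0.0802] 0.0743
fr1 [0.4996 0.3368 0.0528] 0.1499
fr2 [0.5489 0.2699 0.1623] 0.1389
top yellow [([201, 183, 13, 12, 72], [207.5, 188.6]), ([385, 213, 19, 67, 487], [393.5, 240.4])]
top white [([96, 78, 273, 6, 529], [231.2, 80.1]), ([92, 130, 20, 15, 222], [101.1, 136.7]), ([305, 147, 23, 39, 230], [317.9, 166.9]), ([190, 167, 44, 45, 1225], [211.2, 189.4]), ([86, 208, 59, 6, 255], [115.1, 210.6]), ([489, 218, 23, 107, 2016], [501.8, 267.5])]
scene yellow [([288, 168, 13, 11, 77], [294.1, 173.8]), ([80, 192, 17, 67, 564], [86.8, 230.9])]
scene white [([206, 44, 17, 34, 221], [213.8, 58.2]), ([276, 72, 41, 60, 803], [294.3, 100.7]), ([332, 95, 50, 35, 456], [354.9, 113.1]), ([266, 152, 127, 160, 5662], [319.6, 222.6]), ([382, 160, 24, 22, 221], [393.0, 170.1]), ([173, 221, 40, 61, 948], [195.2, 248.3]), ([218, 228, 266, 156, 1136], [347.9, 308.4])]
```

Run:
```python
from h import *
import pickle
t=pickle.load(open('top0.pkl','rb'));s=pickle.load(open('scene0.pkl','rb'))
k=3.125
T2=lambda p:(64+p[0]/k-.34,160+p[1]/k-.34); S2=lambda p:(310+p[0]/k-.34,95+p[1]/k-.34)
for n,a,b in [('h1',(117,207),(155,42)),('h2',(209,207),(88,75)),('fr1',(70,158),(218,37)),('fr2',(255,158),(70,100))]:
    p,e=tri(t,T2(a),s,S2(b)); print(n,p.round(4),round(e,4))
print('boxfront top', onz(t,*T2((72,77)),.08).round(4), onz(t,*T2((260,77)),.08).round(4))
# corn: top face centre/edges ; mask incl. shaded/bright
for nm,c,(u,v) in(('top',t,(207,187)),('scene',s,(293,176))):
    hsv=cv2.cvtColor(c['pixels'],cv2.COLOR_BGR2HSV); m=cv2.inRange(hsv,(10,70,60),(35,255,255))[v-20:v+20,u-20:u+20]
    n,l,st,ce=cv2.connectedComponentsWithStats(m); i=1+st[1:,4].argmax(); print(nm,st[i]+[u-20,v-20,0,0,0],ce[i]+[u-20,v-20])
# white dish rim circle
m=cv2.inRange(cv2.cvtColor(t['pixels'],cv2.COLOR_BGR2HSV),(0,0,150),(180,40,255)); m[:160]=0;m[215:]=0;m[:,:186]=0;m[:,238:]=0
cn=max(cv2.findContours(m,0,2)[0],key=cv2.contourArea); e=cv2.fitEllipse(cv2.convexHull(cn)); print(e,onz(t,*e[0],.014).round(4))
A=[cv2.resize(x['pixels'][v-30:v+30,u-40:u+40],(400,300),interpolation=cv2.INTER_CUBIC) for x,u,v in((t,207,187),(s,293,176))]
cv2.imwrite('pics/corn.png',np.hstack(A))
```

```text
h1 [0.4742 0.3769 0.0366] 0.0017
h2 [0.4766 0.2909 0.0371] 0.0065
fr1 [0.5178 0.4123 0.067 ] 0.0021
fr2 [0.5194 0.235  0.0785] 0.0018
boxfront top [0.5922 0.4098 0.08  ] [0.595  0.2336 0.08  ]
top [200 182  15  14 153] [207.12418301 188.35947712]
scene [287 167  14  21 220] [293.44090909 177.38636364]
((211.30694580078125, 188.8662109375), (43.73178482055664, 44.23438262939453), 28.178647994995117) [0.5947 0.053  0.014 ]
```

View pics/corn.png

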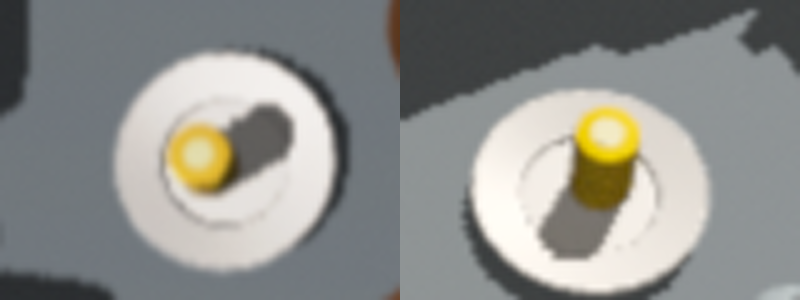

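Corn top face centre is at (206.9,187.9) in top and (294.2,172.2) in scene, standing in the white dish. The handle is at about (0.4755, 0.334, 0.037), with roughly 75 mm of travel open and kit yaw about 0.02. I'll shut the fingers and go in front of the handle.

```bash
python3 -m jog '[{"x":-12,"y":-7.8,"z":3,"roll":-3.1,"gripper":1},{"x":-12,"y":-7.8,"z":3,"roll":-3.1,"gripper":1},{"x":-12,"y":-7.8,"z":3,"roll":-3.1,"gripper":1},{"x":-12,"y":-7.8,"z":3,"roll":-3.1,"gripper":1},{"x":-12,"y":-7.8,"z":3,"roll":-3.1,"gripper":1},{"x":-12,"y":-7.8,"z":3,"roll":-3.1,"gripper":1},{"x":-12,"y":-7.8,"z":3,"roll":-3.1,"gripper":1},{"x":-12,"y":-7.8,"z":3,"roll":-3.1,"gripper":1},{"x":-12,"y":-7.8,"z":3,"roll":-3.1,"gripper":1},{"x":-12,"y":-7.8,"z":3,"roll":-3.1,"gripper":1},{"x":-12,"y":-7.8,"z":3,"roll":-3.1,"gripper":1}]'
python3 - <<'E'
from h import *
import pickle
t=pickle.load(open('top0.pkl','rb'));s=pickle.load(open('scene0.pkl','rb'))
print(tri(t,(206.9,187.9),s,(294.2,172.2)), onz(t,206.9,187.9,.06),onz(s,294.2,172.2,.06))
E
```

```text
t: 1.25
tool_pos: [0.4283, 0.3376, 0.1566]
ee_rot: [3.14, -0.0, -3.138]
force: [-1.0, -0.1, 1.1]
gripper_width: -0.0001
(array([0.59089083, 0.06161758, 0.05957376]), np.float64(0.002589299679502747)) [0.59029992 0.06034956 0.06      ] [0.59147438 0.06271499 0.06      ]
```

```bash
python3 -m jog '[{"y":-0.14,"z":5.4,"gripper":1},{"y":-0.14,"z":5.4,"gripper":1},{"y":-0.14,"z":5.4,"gripper":1},{"y":-0.14,"z":5.4,"gripper":1},{"x":-0.4,"y":-0.14,"z":5.4,"gripper":1},{"x":-0.8,"y":-0.14,"z":5.4,"gripper":1},{"x":-1.2,"y":-0.14,"z":5.4,"gripper":1},{"x":-1.6,"y":-0.14,"z":5.4,"gripper":1}]'
```

```text
$[0]: bad value
```

```bash
python3 -m jog '[{"x":-0.4,"gripper":1},{"x":-0.8,"gripper":1},{"x":-1.2,"gripper":1},{"x":-1.6,"gripper":1}]'
```

```text
$[0]: bad value
```

```bash
python3 -m jog '[{"x":0,"y":-0.14,"z":5.4,"roll":0,"gripper":1},{"x":0,"y":-0.14,"z":5.4,"roll":0,"gripper":1},{"x":0,"y":-0.14,"z":5.4,"roll":0,"gripper":1},{"x":0,"y":-0.14,"z":5.4,"roll":0,"gripper":1},{"x":-0.4,"y":-0.14,"z":5.4,"roll":0,"gripper":1},{"x":-0.8,"y":-0.14,"z":5.4,"roll":0,"gripper":1},{"x":-1.2,"y":-0.14,"z":5.4,"roll":0,"gripper":1},{"x":-1.6,"y":-0.14,"z":5.4,"roll":0,"gripper":1}]'
```

```text
t: 2.05
tool_pos: [0.4714, 0.3333, 0.0232]
ee_rot: [3.139, 0.002, 3.141]
force: [-1.8, 0.6, 1.1]
gripper_width: 0.0001
```

```bash
python3 -m jog '[{"x":-0.4,"y":0,"z":0,"roll":0,"gripper":1},{"x":-0.8,"y":0,"z":0,"roll":0,"gripper":1},{"x":-1.2,"y":0,"z":0,"roll":0,"gripper":1},{"x":-1.6,"y":0,"z":0,"roll":0,"gripper":1}]'
python3 -m jog '[{"x":-0.2,"y":0,"z":0,"roll":0,"gripper":1},{"x":-0.4,"y":0,"z":0,"roll":0,"gripper":1}]'
python3 -m jog '[{"x":-0.2,"y":0,"z":0,"roll":0,"gripper":1},{"x":-0.4,"y":0,"z":0,"roll":0,"gripper":1}]'
```

```text
t: 2.45
tool_pos: [0.5103, 0.332, 0.0213]
ee_rot: [3.141, -0.0, 3.141]
force: [-1.7, 0.3, 0.9]
gripper_width: -0.0006
t: 2.65
tool_pos: [0.5199, 0.3317, 0.0211]
ee_rot: [-3.141, -0.0, 3.141]
force: [-0.9, 1.0, 1.7]
gripper_width: -0.0001
t: 2.85
tool_pos: [0.528, 0.3319, 0.021]
ee_rot: [-3.141, -0.004, 3.141]
force: [-10.9, 0.5, 8.2]
gripper_width: 0.0001
```

```bash
python3 -m jog '[{"x":-0.15,"y":0,"z":0,"roll":0,"gripper":1}]'
python3 -m jog '[{"x":-0.15,"y":0,"z":0,"roll":0,"gripper":1}]'
python3 -m jog '[{"x":-0.15,"y":0,"z":0,"roll":0,"gripper":1}]'
```

```text
t: 2.95
tool_pos: [0.5279, 0.3318, 0.0208]
ee_rot: [-3.139, -0.012, -3.141]
force: [-17.1, -1.5, 14.8]
gripper_width: -0.0003
t: 3.05
tool_pos: [0.5279, 0.3318, 0.0208]
ee_rot: [-3.137, -0.019, -3.14]
force: [-25.0, -3.9, 21.2]
gripper_width: -0.0002
t: 3.15
tool_pos: [0.5279, 0.3318, 0.0208]
ee_rot: [-3.135, -0.026, -3.139]
force: [-31.9, -4.3, 27.2]
gripper_width: 0.0001
```

Motion stopped hard with force rising. I'll back off the push and check in the picture.

```bash
python3 -m jog '[{"x":1.0,"y":0,"z":0,"roll":0,"gripper":1},{"x":2.4,"y":0,"z":0,"roll":0,"gripper":1}]'
python3 - <<'E'
from h import *
import pickle
C=[]
for n,u,v in(('top',120,175),('scene',375,150)):
    c=cam(n); pickle.dump(c,open(n+'1.pkl','wb')); C.append(cv2.resize(c['pixels'][v-48:v+48,u-64:u+64],(400,300),interpolation=cv2.INTER_CUBIC))
cv2.imwrite('pics/dr.png',np.hstack(C))
E
```

```text
t: 3.35
tool_pos: [0.4823, 0.3318, 0.0217]
ee_rot: [3.141, 0.003, 3.14]
force: [-0.6, -0.1, 0.1]
gripper_width: -0.0002
```

View pics/dr.png

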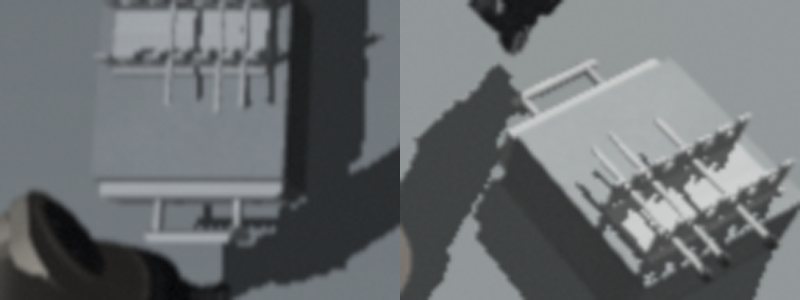

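The drawer front sits flush against the box, bar at (187,237) in the top crop. I'll check the handle's numbers while planning the tongs approach.

Run:
```python
from h import *
import pickle
t=pickle.load(open('top1.pkl','rb')); k=3.125
for p in [(147,237),(228,237)]: print('bar',onz(t,56+p[0]/k-.34,127+p[1]/k-.34,.037).round(4))
print('bar before',onz(t,64+163/k-.34,160+207/k-.34,.037).round(4))
print('box edge/front',onz(t,56+190/k,127+180/k-.34,.08),onz(t,56+190/k,127+190/k-.34,.075))
s=sense();y=s['ee_rot'][2];p=s['tool_pos'];tx=np.array([np.cos(y),np.sin(y)]);ty=np.array([np.sin(y),-np.cos(y)])
d=np.array([.4485,-.262])-p[:2]; print(p,'units x,y',d@tx/.025,d@ty/.025)
```

```text
bar [0.5443 0.3765 0.037 ]
bar [0.5455 0.2982 0.037 ]
bar before [0.4745 0.3318 0.037 ]
box edge/front [0.59371237 0.32164296 0.08      ] [0.58501155 0.32284944 0.075     ]
[0.47556312 0.33225976 0.02055219] units x,y 1.1792451522441216 -23.765788434437987
```

Handle moved 70 mm and the front is flush against a rigid stop, so the drawer is home. Now up and over to the tongs.

```bash
python3 -m jog '[{"x":0.5,"y":0,"z":-7,"roll":0,"gripper":1},{"x":0.5,"y":0,"z":-7,"roll":0,"gripper":1},{"x":0.5,"y":0,"z":-7,"roll":0,"gripper":0.5},{"x":1.18,"y":-23.77,"z":-7,"roll":3.6,"gripper":0},{"x":1.18,"y":-23.77,"z":-7,"roll":3.6,"gripper":0},{"x":1.18,"y":-23.77,"z":-7,"roll":3.6,"gripper":0},{"x":1.18,"y":-23.77,"z":-7,"roll":3.6,"gripper":0},{"x":1.18,"y":-23.77,"z":-7,"roll":3.6,"gripper":0},{"x":1.18,"y":-23.77,"z":-7,"roll":3.6,"gripper":0},{"x":1.18,"y":-23.77,"z":-7,"roll":3.6,"gripper":0},{"x":1.18,"y":-23.77,"z":-7,"roll":3.6,"gripper":0},{"x":1.18,"y":-23.77,"z":-7,"roll":3.6,"gripper":0}]'
python3 - <<'E'
from h import *
s=sense();y=s['ee_rot'][2];p=s['tool_pos'];tx=np.array([np.cos(y),np.sin(y)]);ty=np.array([np.sin(y),-np.cos(y)])
d=np.array([.4485,-.262])-p[:2]; print(p,'units x,y',d@tx/.025,d@ty/.025,'roll',(y-2.767)/np.radians(6), s['qpos'].round(2))
E
```

```text
t: 4.65
tool_pos: [0.4561, -0.1201, 0.1909]
ee_rot: [3.141, 0.002, 2.764]
force: [0.9, 0.1, 0.5]
gripper_width: 0.0855
[ 0.45611591 -0.1201345   0.19088518] units x,y -1.8083570066455052 -5.387388861342381 roll -0.02757207929889855 [-0.31  0.13  0.52  2.01 -0.07  1.02  1.44]
```

```bash
python3 -m jog '[{"x":-1.8,"y":-5.2,"z":1.5,"roll":0,"gripper":0},{"x":-1.8,"y":-5.2,"z":1.5,"roll":0,"gripper":0},{"x":-1.8,"y":-5.2,"z":1.5,"roll":0,"gripper":0},{"x":-1.8,"y":-5.2,"z":1.5,"roll":0,"gripper":0},{"x":-1.8,"y":-5.2,"z":1.5,"roll":0,"gripper":0}]'
python3 - <<'E'
from h import *
import pickle
c=cam('wrist'); pickle.dump(c,open('w1.pkl','wb')); cv2.imwrite('pics/w1.png',c['pixels']); s=sense(); print(s['tool_pos'],s['ee_rot'])
for P in [(.4485,-.262,.012),(.4589,-.2383,.03),(.4381,-.286,.03)]: print(proj(c,P))
E
```

```text
t: 5.15
tool_pos: [0.4494, -0.2565, 0.1525]
ee_rot: [-3.141, -0.0, 2.761]
force: [0.3, 0.3, -0.4]
gripper_width: 0.0853
[ 0.45006245 -0.25491141  0.15267004] [3.14155384e+00 2.10287842e-04 2.76414596e+00]
(np.float64(248.90764874975108), np.float64(181.59518614707017))
(np.float64(275.3186813020211), np.float64(187.79513184214443))
(np.float64(221.5054761314654), np.float64(186.13198808578952))
```

View pics/w1.png

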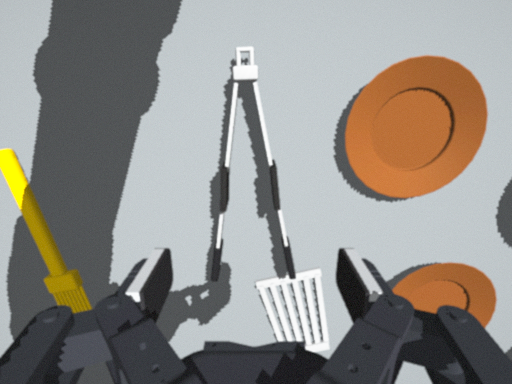

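Wrist view: hinge at (245,62), sleeves at (224,187) and (275,185), tip pads at (216,258) and (290,258). The +y tip ends right at the spatula's blade edge, around (290,272).

Run:
```python
from h import *
import pickle
c=pickle.load(open('w1.pkl','rb'));t=pickle.load(open('top0.pkl','rb'))
g=cv2.cvtColor(c['pixels'],cv2.COLOR_BGR2GRAY)
m=(g<45).astype(np.uint8); m[:150]=0; m[285:]=0; m[:,:205]=0; m[:,300:]=0
n,l,st,ce=cv2.connectedComponentsWithStats(m)
for i in range(1,n):
    if st[i,4]>80: print(st[i],ce[i].round(1))
k=3.125;T=lambda p:(265+p[0]/k-.34,190+p[1]/k-.34)
for a,b in [((275,185),(130,140)),((224,187),(178,163)),((290,258),(150,48)),((216,258),(230,72))]:
    p,e=tri(c,a,t,T(b)); print('tri',p.round(4),e.round(4),'z17',onz(c,*a,.017).round(4))
h=onz(c,245,72,.02); mid=(onz(c,275,185,.02)+onz(c,224,187,.02))/2; tip=(onz(c,290,258,.015)+onz(c,216,258,.015))/2
print(h,mid,tip,'yaw',np.arctan2(*(tip-h)[1::-1]),np.arctan2(*(mid-h)[1::-1]))
```

```text
tri [ 0.4589 -0.2385  0.0218] 0.0012 z17 [ 0.4602 -0.2382  0.017 ]
tri [ 0.4375 -0.2823  0.039 ] 0.0003 z17 [ 0.4431 -0.287   0.017 ]
tri [ 0.5494 -0.2564  0.012 ] 0.0075 z17 [ 0.5456 -0.2522  0.017 ]
tri [ 0.5306 -0.3417 -0.0138] 0.0043 z17 [ 0.5154 -0.3282  0.017 ]
[ 0.35140047 -0.22626114  0.02      ] [ 0.45082016 -0.2621816   0.02      ] [ 0.53162529 -0.29068827  0.015     ] yaw -0.3433247167107472 -0.34670706384141275
```

```bash
python3 -m jog '[{"x":-0.12,"y":-0.25,"z":4.5,"roll":-0.25,"gripper":0},{"x":-0.12,"y":-0.25,"z":4.5,"roll":-0.25,"gripper":0},{"x":-0.12,"y":-0.25,"z":4.5,"roll":-0.25,"gripper":0},{"x":-0.12,"y":-0.25,"z":4.5,"roll":-0.25,"gripper":0},{"x":-0.12,"y":-0.25,"z":4.5,"roll":-0.25,"gripper":0}]'
python3 - <<'E'
from h import *
import pickle
c=cam('wrist'); pickle.dump(c,open('w2.pkl','wb')); cv2.imwrite('pics/w2.png',c['pixels']); s=sense(); print(s['tool_pos'],s['ee_rot'])
E
```

```text
t: 5.7
tool_pos: [0.4519, -0.2618, 0.0418]
ee_rot: [3.141, 0.003, 2.792]
force: [-0.1, -0.5, 1.0]
gripper_width: 0.0856
[ 0.45230418 -0.26212036  0.0423286 ] [3.14137162 0.00428825 2.79158325]
```

View pics/w2.png

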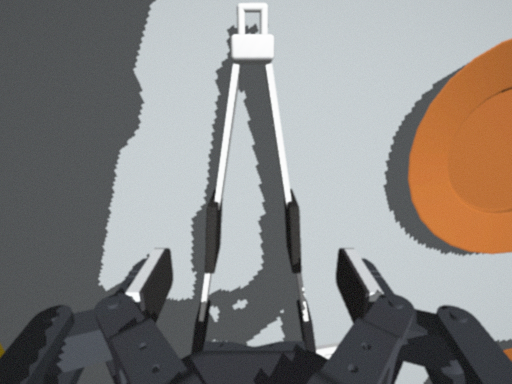

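Centred laterally: sleeves at (213,235) and (293,235), hinge at (252,47), pads symmetric about column 254. Next is the along-tongs offset.

Run:
```python
from h import *
import pickle
c=pickle.load(open('w2.pkl','rb')); w=pickle.load(open('w1.pkl','rb'))
a=[onz(c,u,v,.017) for u,v in((213,235),(293,235))]; m=(a[0]+a[1])/2; print(a,m)
for zz in (.01,.034): print(zz,[onz(c,253,r,zz).round(4)[:2] for r in (192,272)])
h=onz(c,252,47,.02); print('hinge',h,'yaw',np.arctan2(*(m-h)[1::-1]))
for p,q in [((213,235),(224,187)),((293,235),(275,185))]: print('tri',tri(c,p,w,q))
s=sense();y=s['ee_rot'][2];p=s['tool_pos'];tx=np.array([np.cos(y),np.sin(y)]);ty=np.array([np.sin(y),-np.cos(y)])
d=m[:2]-p[:2]; print('tool off mm',d@tx*1e3,d@ty*1e3)
```

```text
[array([ 0.44550812, -0.28779338,  0.017     ]), array([ 0.46318028, -0.2391779 ,  0.017     ])] [ 0.4543442  -0.26348564  0.017     ]
0.01 [array([ 0.429 , -0.2543]), array([ 0.4851, -0.2747])]
0.034 [array([ 0.4213, -0.2514]), array([ 0.4697, -0.269 ])]
hinge [ 0.35163318 -0.22657344  0.02      ] yaw -0.34500586439741376
tri (array([ 0.44015029, -0.28407874,  0.029124  ]), np.float64(0.0005241240759800408))
tri (array([ 0.45619463, -0.23817028,  0.02991876]), np.float64(0.001132610769333123))
tool off mm -2.3844955859929757 -0.5829628207524
```

```bash
python3 -m jog '[{"x":-0.05,"y":0,"z":0.9,"roll":0,"gripper":0},{"x":-0.05,"y":0,"z":1.6,"roll":0,"gripper":0},{"x":-0.05,"y":0,"z":1.6,"roll":0,"gripper":0},{"x":-0.05,"y":0,"z":1.6,"roll":0,"gripper":0.2},{"x":-0.05,"y":0,"z":1.6,"roll":0,"gripper":0.3},{"x":-0.05,"y":0,"z":1.6,"roll":0,"gripper":0.36},{"x":-0.05,"y":0,"z":1.6,"roll":0,"gripper":0.36}]'
```

```text
t: 6.45
tool_pos: [0.453, -0.263, 0.0022]
ee_rot: [3.141, 0.004, 2.79]
force: [-1.2, 1.0, 7.1]
gripper_width: 0.055
```

```bash
python3 -m jog '[{"x":0,"y":0,"z":0,"roll":0,"gripper":0.4},{"x":0,"y":0,"z":0,"roll":0,"gripper":0.42},{"x":0,"y":0,"z":0,"roll":0,"gripper":0.42},{"x":0,"y":0,"z":0,"roll":0,"gripper":0.42}]'
```

```text
t: 6.85
tool_pos: [0.4533, -0.2636, 0.0029]
ee_rot: [3.141, 0.005, 2.79]
force: [-1.4, -0.3, 12.2]
gripper_width: 0.0497
```

```bash
python3 -m jog '[{"x":0.05,"y":0,"z":-0.3,"roll":0,"gripper":0.42},{"x":0.2,"y":0,"z":-0.8,"roll":0,"gripper":0.42},{"x":0.4,"y":0,"z":-1.6,"roll":0,"gripper":0.42},{"x":0.4,"y":0,"z":-2.6,"roll":0,"gripper":0.42},{"x":0.4,"y":0,"z":-4,"roll":0,"gripper":0.42},{"x":0.4,"y":0,"z":-5,"roll":0,"gripper":0.42},{"x":0.4,"y":0,"z":-5,"roll":0,"gripper":0.42},{"x":0.4,"y":0,"z":-5,"roll":0,"gripper":0.42}]'
python3 - <<'E'
from h import *
import pickle
s=sense(); print(s['tool_pos'],s['ee_rot'],s['gripper_width'],s['qpos'].round(2),s['force'])
C=[]
for n,u,v in(('top',310,190),('scene',190,190)):
    c=cam(n); pickle.dump(c,open(n+'2.pkl','wb')); C.append(cv2.resize(c['pixels'][v-60:v+60,u-80:u+80],(400,300),interpolation=cv2.INTER_CUBIC))
w=cam('wrist'); pickle.dump(w,open('w3.pkl','wb')); C.append(cv2.resize(w['pixels'],(400,300)))
cv2.imwrite('pics/lift.png',np.vstack([np.hstack(C[:2]),np.hstack([C[2],C[2]*0])]))
E
```

```text
t: 7.65
tool_pos: [0.442, -0.2584, 0.1257]
ee_rot: [3.141, 0.001, 2.791]
force: [0.6, -0.1, -1.4]
gripper_width: 0.0494
[ 0.44195712 -0.25838055  0.12572226] [3.14081092e+00 1.05815951e-03 2.79088813e+00] 0.049432647995483504 [-0.05  0.31  0.59  1.99 -0.22  0.9   1.88] [ 0.60722806 -0.09626237 -1.41748417]
```

View pics/lift.png

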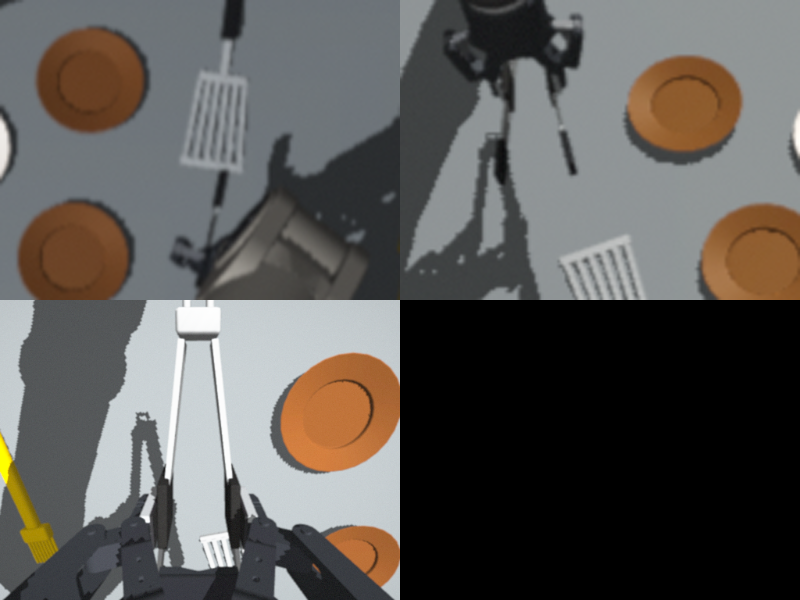

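The tongs are held between the pads and lifted; tips in the scene crop are at (570,157) and (502,163), and the spatula hasn't moved. Next I'll work out the tip offset in the tool frame and the plan to reach the corn.

Run:
```python
from h import *
import pickle
s=sense();y=s['ee_rot'][2];p=s['tool_pos'];tx=np.array([np.cos(y),np.sin(y)]);ty=np.array([np.sin(y),-np.cos(y)])
sc=pickle.load(open('scene2.pkl','rb')); w=pickle.load(open('w3.pkl','rb'))
L=onz(sc,110+170/2.5-.3,130+157/2.5-.3,.136);Rr=onz(sc,110+102/2.5-.3,130+163/2.5-.3,.136)
for n,q in(('L',L),('R',Rr),('mid',(L+Rr)/2)): d=q[:2]-p[:2]; print(n,q.round(4),'tool mm',(d@tx*1e3).round(1),(d@ty*1e3).round(1))
h=onz(w,198*1.28,22*1.28,.143); d=h[:2]-p[:2]; print('hinge',h.round(4),'tool mm',d@tx*1e3,d@ty*1e3)
# sleeve height check via wrist: sleeves
corn=np.array([.591,.0616])
# target tongs direction: tool yaw Y ; tip centre = p - 0.086*tx
for th in (-.2,-.1,0.,.1):
    Y=np.pi+th; t_=np.array([np.cos(Y),np.sin(Y)]); print(th,'TCP',corn+.086*t_, 'roll units',(y-Y)/np.radians(6))
```

```text
L [ 0.5405 -0.2566  0.136 ] tool mm -93.0 35.5
R [ 0.5138 -0.319   0.136 ] tool mm -89.3 -32.3
mid [ 0.5271 -0.2878  0.136 ] tool mm -91.1 1.6
hinge [ 0.3403 -0.2216  0.143 ] tool mm 107.05465670622041 -0.4128234072063123
-0.2 TCP [0.50671427 0.07868556] roll units -1.4400478570745985
-0.1 TCP [0.50542964 0.07018567] roll units -2.394977515625971
0.0 TCP [0.505  0.0616] roll units -3.349907174177344
0.1 TCP [0.50542964 0.05301433] roll units -4.304836832728717
```

```bash
python3 -m jog '[{"x":0.5,"y":1.2,"z":0,"roll":-0.2,"gripper":0.42},{"x":1,"y":2.5,"z":0,"roll":-0.5,"gripper":0.42},{"x":1.5,"y":3.7,"z":0,"roll":-0.7,"gripper":0.42},{"x":2,"y":5,"z":0,"roll":-1,"gripper":0.42},{"x":2.5,"y":6.2,"z":0,"roll":-1.2,"gripper":0.42},{"x":3,"y":7.5,"z":0,"roll":-1.4,"gripper":0.42},{"x":3.5,"y":8.7,"z":0,"roll":-1.7,"gripper":0.42},{"x":4,"y":10,"z":0,"roll":-2,"gripper":0.42},{"x":4.5,"y":11.2,"z":0,"roll":-2.2,"gripper":0.42},{"x":5,"y":12.4,"z":0,"roll":-2.4,"gripper":0.42},{"x":5,"y":12.4,"z":0,"roll":-2.4,"gripper":0.42},{"x":5,"y":12.4,"z":0,"roll":-2.4,"gripper":0.42}]'
python3 -m jog '[{"x":0,"y":0,"z":0.8,"roll":0,"gripper":0.42},{"x":0,"y":0,"z":1.6,"roll":0,"gripper":0.42},{"x":0,"y":0,"z":2.4,"roll":0,"gripper":0.42},{"x":0,"y":0,"z":3.2,"roll":0,"gripper":0.42},{"x":0,"y":0,"z":3.8,"roll":0,"gripper":0.42},{"x":0,"y":0,"z":3.8,"roll":0,"gripper":0.42},{"x":0,"y":0,"z":3.8,"roll":0,"gripper":0.42}]'
python3 - <<'E'
from h import *
import pickle
s=sense(); print(s['tool_pos'],s['ee_rot'],s['gripper_width'],s['qpos'].round(2),s['force'])
C=[]
for n,u,v in(('top',215,195),('scene',280,165)):
    c=cam(n); pickle.dump(c,open(n+'3.pkl','wb')); C.append(cv2.resize(c['pixels'][v-45:v+45,u-40:u+40],(400,450),interpolation=cv2.INTER_CUBIC))
cv2.imwrite('pics/stage.png',np.hstack(C))
E
```

```text
t: 9.0
tool_pos: [0.4304, 0.0755, 0.1242]
ee_rot: [-3.14, -0.002, 3.044]
force: [0.7, -1.2, -1.4]
gripper_width: 0.0497
t: 9.7
tool_pos: [0.4311, 0.0741, 0.03]
ee_rot: [-3.141, -0.001, 3.04]
force: [0.3, -0.3, -1.0]
gripper_width: 0.0495
[0.43108888 0.07410721 0.02999588] [-3.14065663e+00 -7.56839924e-04  3.03991191e+00] 0.04945245946320857 [-0.55  0.32  0.33  2.22 -0.17  0.62  1.37] [ 0.34902196 -0.30011545 -0.95367991]
```

View pics/stage.png

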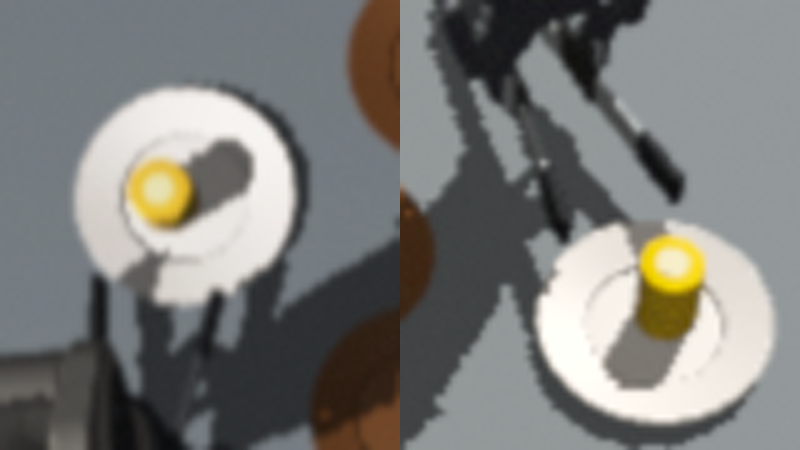

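Tip ends: top crop (99,278) and (216,295), scene crop (680,193) and (566,236). Corn top is at (160,190) and (672,264).

Run:
```python
from h import *
import pickle
t=pickle.load(open('top3.pkl','rb'));sc=pickle.load(open('scene3.pkl','rb'))
T=lambda p:(175+p[0]/5-.4,150+p[1]/5-.4);S=lambda p:(240+(p[0]-400)/5-.4,120+p[1]/5-.4)
s=sense();y=s['ee_rot'][2];p=s['tool_pos'];tx=np.array([np.cos(y),np.sin(y)]);ty=np.array([np.sin(y),-np.cos(y)])
for n,a,b,z in(('L',(99,278),(680,193),.04),('R',(216,295),(566,236),.04),('corn',(160,190),(672,264),.06)):
    q,e=tri(t,T(a),S and sc,S(b)); 
    for l,r in (('tri',q),('top',onz(t,*T(a),z)),('sc',onz(sc,*S(b),z))):
        d=r[:2]-p[:2]; print(n,l,r.round(4),e.round(4),'tool mm',(d@tx*1e3).round(1),(d@ty*1e3).round(1))
```

```text
L tri [0.5408 0.1    0.0386] 0.002 tool mm -105.8 35.9
L top [0.5402 0.0988 0.04  ] 0.002 tool mm -105.3 34.7
L sc [0.5418 0.1003 0.04  ] 0.002 tool mm -106.8 36.4
R tri [0.5319 0.0293 0.0338] 0.0009 tool mm -104.1 -35.3
R top [0.5311 0.0281 0.04  ] 0.0009 tool mm -103.4 -36.5
R sc [0.5356 0.0274 0.04  ] 0.0009 tool mm -107.9 -36.8
corn tri [0.5914 0.0617 0.0595] 0.0008 tool mm -160.0 2.9
corn top [0.5912 0.0613 0.06  ] 0.0008 tool mm -159.8 2.5
corn sc [0.5918 0.0619 0.06  ] 0.0008 tool mm -160.3 3.1
```

Tips are level, at z about 0.036, and symmetric; the corn sits 2.8 mm off centre. I'll shift sideways and advance 74 mm.

```bash
python3 -m jog '[{"x":0,"y":0.11,"z":0,"roll":0,"gripper":0.42},{"x":-0.4,"y":0.11,"z":0,"roll":0,"gripper":0.42},{"x":-0.8,"y":0.11,"z":0,"roll":0,"gripper":0.42},{"x":-1.2,"y":0.11,"z":0,"roll":0,"gripper":0.42},{"x":-1.6,"y":0.11,"z":0,"roll":0,"gripper":0.42},{"x":-2,"y":0.11,"z":0,"roll":0,"gripper":0.42},{"x":-2.4,"y":0.11,"z":0,"roll":0,"gripper":0.42},{"x":-2.7,"y":0.11,"z":0,"roll":0,"gripper":0.42},{"x":-2.95,"y":0.11,"z":0,"roll":0,"gripper":0.42},{"x":-2.95,"y":0.11,"z":0,"roll":0,"gripper":0.42},{"x":-2.95,"y":0.11,"z":0,"roll":0,"gripper":0.42}]'
python3 - <<'E'
from h import *
import pickle
s=sense(); print(s['tool_pos'],s['ee_rot'],s['gripper_width'],s['force'])
C=[]
for n,u,v in(('top',215,195),('scene',290,165)):
    c=cam(n); pickle.dump(c,open(n+'4.pkl','wb')); C.append(cv2.resize(c['pixels'][v-45:v+45,u-40:u+40],(400,450),interpolation=cv2.INTER_CUBIC))
cv2.imwrite('pics/around.png',np.hstack(C))
E
```

```text
t: 10.9
tool_pos: [0.5046, 0.0708, 0.03]
ee_rot: [-3.142, -0.001, 3.042]
force: [0.6, 0.9, -0.7]
gripper_width: 0.0501
[0.50455162 0.07079449 0.02996234] [-3.14155655e+00 -7.00188472e-04  3.04202525e+00] 0.05007054834528656 [ 0.63529511  0.91057585 -0.6976745 ]
```

View pics/around.png

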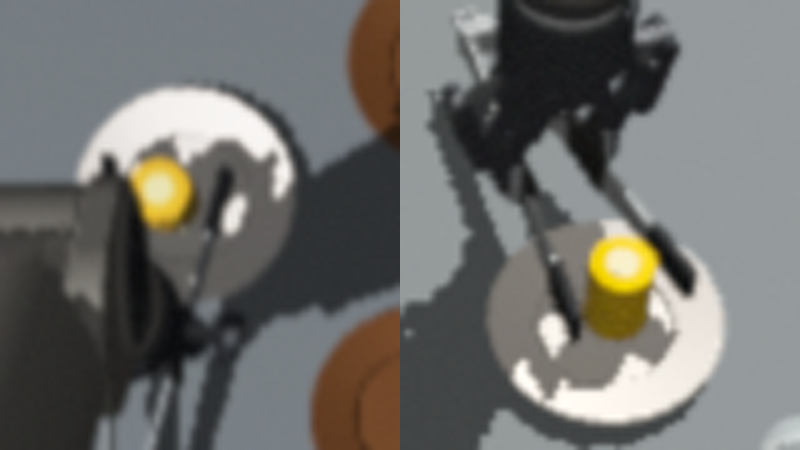

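The tips flank the corn at (108,165) and (215,185), with the corn at (160,190) still untouched. Squeeze.

```bash
python3 -m jog '[{"x":0,"y":0,"z":0,"roll":0,"gripper":0.45},{"x":0,"y":0,"z":0,"roll":0,"gripper":0.48},{"x":0,"y":0,"z":0,"roll":0,"gripper":0.51},{"x":0,"y":0,"z":0,"roll":0,"gripper":0.54},{"x":0,"y":0,"z":0,"roll":0,"gripper":0.57},{"x":0,"y":0,"z":0,"roll":0,"gripper":0.6},{"x":0,"y":0,"z":0,"roll":0,"gripper":0.65},{"x":0,"y":0,"z":0,"roll":0,"gripper":0.8},{"x":0,"y":0,"z":0,"roll":0,"gripper":1},{"x":0,"y":0,"z":0,"roll":0,"gripper":1},{"x":0,"y":0,"z":0,"roll":0,"gripper":1}]'
python3 -m jog '[{"x":0,"y":0,"z":-0.1,"roll":0,"gripper":1},{"x":0,"y":0,"z":-0.3,"roll":0,"gripper":1},{"x":0,"y":0,"z":-0.5,"roll":0,"gripper":1},{"x":0,"y":0,"z":-0.8,"roll":0,"gripper":1}]'
```

```text
t: 12.1
tool_pos: [0.5049, 0.071, 0.0302]
ee_rot: [3.141, 0.0, 3.042]
force: [-2.1, 0.9, 3.0]
gripper_width: 0.0363
t: 12.5
tool_pos: [0.5046, 0.0705, 0.0503]
ee_rot: [-3.141, -0.001, 3.042]
force: [-0.1, 0.4, -2.2]
gripper_width: 0.0363
```

```bash
python3 -m jog '[{"x":0,"y":0,"z":-0.5,"roll":0,"gripper":1},{"x":0,"y":0,"z":-1.1,"roll":0,"gripper":1},{"x":0,"y":0,"z":-1.8,"roll":0,"gripper":1},{"x":0,"y":0,"z":-2.5,"roll":0,"gripper":1},{"x":0,"y":0,"z":-3.2,"roll":0,"gripper":1},{"x":0,"y":0,"z":-3.7,"roll":0,"gripper":1},{"x":0,"y":0,"z":-4,"roll":0,"gripper":1},{"x":0,"y":0,"z":-4,"roll":0,"gripper":1},{"x":0,"y":0,"z":-4,"roll":0,"gripper":1},{"x":0,"y":0,"z":-4,"roll":0,"gripper":1}]'
python3 - <<'E'
from h import *
import pickle
s=sense(); print(s['tool_pos'],s['ee_rot'],s['gripper_width'],s['force'])
C=[]
for n,u,v in(('top',215,195),('scene',290,160)):
    c=cam(n); pickle.dump(c,open(n+'5.pkl','wb')); C.append(cv2.resize(c['pixels'][v-60:v+60,u-53:u+53],(400,450),interpolation=cv2.INTER_CUBIC))
cv2.imwrite('pics/held.png',np.hstack(C))
E
```

```text
t: 13.5
tool_pos: [0.5042, 0.0707, 0.1493]
ee_rot: [-3.141, -0.002, 3.042]
force: [-0.5, -0.6, -2.2]
gripper_width: 0.0359
[0.50416796 0.07068454 0.14925927] [-3.14093871e+00 -1.69529722e-03  3.04202691e+00] 0.03588414229867638 [-0.50601974 -0.62276532 -2.15075354]
```

View pics/held.png

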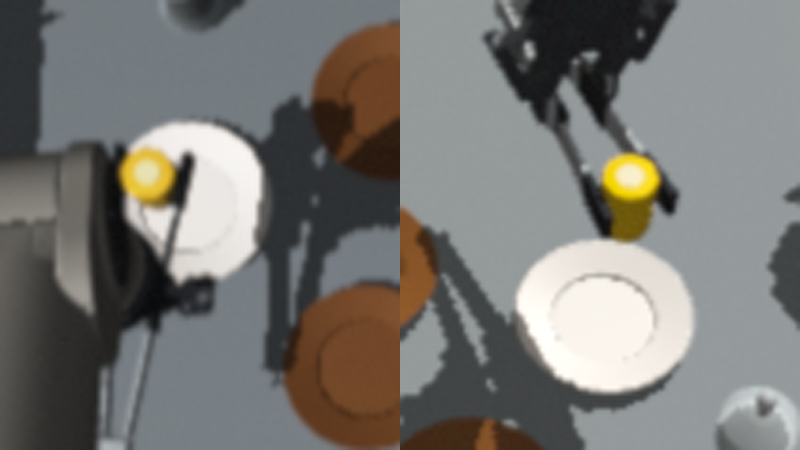

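Corn is clamped and off the dish, tops at (147,172) in top and (630,177) in scene. One numeric check after a second's hold: height, uprightness, slip, dish and bystanders.

```bash
python3 -m jog '[{"x":0,"y":0,"z":0,"roll":0,"gripper":1},{"x":0,"y":0,"z":0,"roll":0,"gripper":1},{"x":0,"y":0,"z":0,"roll":0,"gripper":1},{"x":0,"y":0,"z":0,"roll":0,"gripper":1},{"x":0,"y":0,"z":0,"roll":0,"gripper":1},{"x":0,"y":0,"z":0,"roll":0,"gripper":1},{"x":0,"y":0,"z":0,"roll":0,"gripper":1},{"x":0,"y":0,"z":0,"roll":0,"gripper":1}]'
python3 - <<'E'
from h import *
import pickle
k=400/106; k2=3.75
t=pickle.load(open('top5.pkl','rb'));s=pickle.load(open('scene5.pkl','rb'))
T=lambda p:(162+p[0]/k-.4,135+p[1]/k2-.4);S=lambda p:(237+(p[0]-400)/k-.4,100+p[1]/k2-.4)
q,e=tri(t,T((147,172)),s,S((630,177))); print('corn top',q.round(4),e.round(4))
# axis: predicted image of an upright cob's underside centre vs. seen bottom
u=proj(s,q-[0,0,.055]); v=proj(s,q); print('upright px dir',np.subtract(u,v).round(1),'seen dir',np.subtract(S((627,226)),v).round(1))
f=lambda c:cv2.inRange(cv2.cvtColor(c['pixels'],cv2.COLOR_BGR2HSV),(10,70,60),(35,255,255))
s6=cam('scene')
for nm,c in(('5',s),('6',s6)):
    m=f(c)[130:180,280:320]; print(nm,cv2.moments(m,True)['m10']/m.astype(bool).sum(),cv2.moments(m,True)['m01']/m.astype(bool).sum(),m.astype(bool).sum())
s0=pickle.load(open('scene0.pkl','rb'))
for nm,c in(('0',s0),('6',s6)):
    hsv=cv2.cvtColor(c['pixels'],cv2.COLOR_BGR2HSV)
    m=cv2.inRange(hsv,(18,150,120),(35,255,255)); m[:,130:]=0; M=cv2.moments(m,True); print('brush',nm,round(M['m10']/M['m00'],2),round(M['m01']/M['m00'],2))
    m=cv2.inRange(hsv,(0,0,150),(180,40,255))[150:215,262:320]; h=cv2.convexHull(cv2.findNonZero(m)); print('dish',nm,np.round(cv2.fitEllipse(h)[0],1))
a=lambda c:cv2.GaussianBlur(c['pixels'],(3,3),0)[200:340,170:235].astype(int); b=lambda c:cv2.GaussianBlur(c['pixels'],(3,3),0)[195:245,310:350].astype(int)
print('spatula diff',abs(a(s0)-a(s6)).mean(),'grinder diff',abs(b(s0)-b(s6)).mean())
E
```

```text
t: 14.4
tool_pos: [0.5049, 0.0708, 0.1501]
ee_rot: [3.141, 0.0, 3.042]
force: [0.2, -0.6, -2.0]
gripper_width: 0.036
corn top [0.5915 0.0615 0.1789] 0.0
upright px dir [-1.8 12.4] seen dir [-0.8 13.1]
5 17.54074074074074 21.522222222222222 270
6 17.79182156133829 21.58364312267658 269
brush 0 86.8 230.87
dish 0 [43.2 34.5]
brush 6 86.5 228.57
dish 6 [32.8 24.8]
spatula diff 31.945347985347986 grinder diff 5.207166666666667
```

The dish and spatula numbers disagree, probably from brightness and the dish mask. I'll settle it with one side-by-side view.

Run:
```python
from h import *
import pickle
s0=pickle.load(open('scene0.pkl','rb'))['pixels']; c=cam('scene')['pixels']
A=[cv2.resize(x[60:372,60:450],(400,320)) for x in(s0,c)]
t0=pickle.load(open('top0.pkl','rb'))['pixels']; t=cam('top')['pixels']
B=[cv2.resize(x[70:300,80:420],(400,270)) for x in(t0,t)]
cv2.imwrite('pics/cmp.png',np.vstack([np.hstack(A),np.hstack(B)]))
```

```text
(no output)
```

View pics/cmp.png

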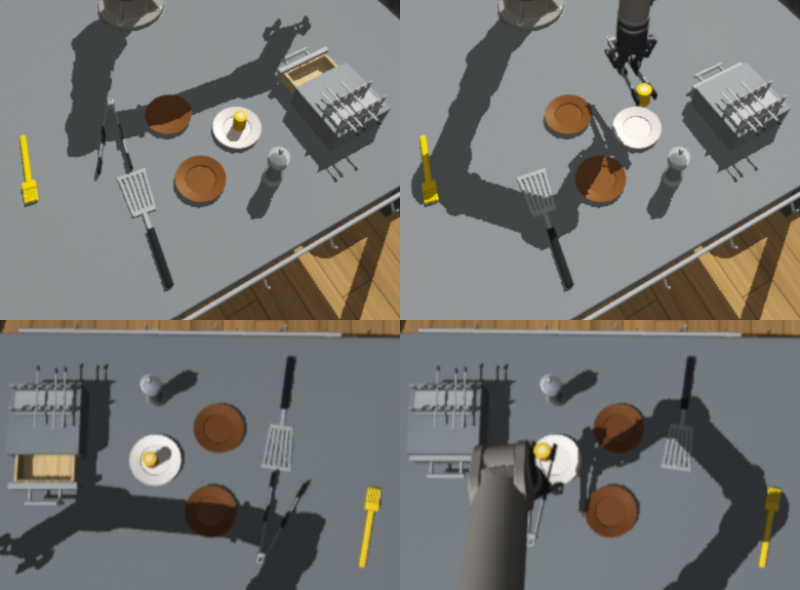

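Dish (237,128)→(637,128), spatula, grinder and brush all sit where they were, and the differences are the arm's shadow. The drawer is shut and the corn is held upright and clear.

```bash
python3 -c "
from workcell import *
print(hand_in()); s=sense(); print(s['t'],s['gripper_width'])"
```

```text
the job is handed in; nothing more can be done
None
the job is handed in; nothing more can be done
```

The job is done and handed in at about 14.5 s. I pushed the kit drawer home first. Then I took the tongs off the shelf, clamped the corn in both tips, and lifted it with the gripper still squeezing.

- **Drawer:** its front is flush with the box. The handle moved about 70 mm and then stopped rigidly at about 32 N sideways. About 27 N upward built up as well, whose cause I did not look into. I judged seating from that stop and the picture.
- **Corn:** its top went from z 0.0596 to 0.179, a lift of about 119 mm. It looked upright within a few degrees and did not slip over a hold of about 1 s. The gripper opening stayed at 36 mm, where the text gave about 38 mm.
- **Bystanders:** the dish, spatula, grinder and brush look unmoved in the before/after view. My automatic dish, spatula and brush comparisons disagreed with that. I put this down to the arm's shadow and, for the dish, a poor white mask, and went by the side-by-side picture.

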